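Pack the stone-setting kit into its fitted tray

TASK

Pack the stone-setting kit into the fitted wooden tray: the ring clamp in the long open-ended trough, the plain tweezers across the two ribs of the tweezers rest, the loupe in the rectangular bin and the squat pot upright in the round well, each set down in the middle of its own insert and the long things and the loupe laid lengthwise along theirs. Leave the cross-locking tweezers and the tall pot where they are on the bench.

Things in the scene. Friction and masses are not known exactly. Their poses are not given: they have to be found in the camera images.
- clamp_mid (a point): Ring clamp: wooden hand clamp, two tapered jaws bound by a band, 148 long (its y) x 26 wide (its x) x 23 high, lying on the worktop. Point: its centre, half-way up (11.5 above its underside). Can be pinched across x at the middle.
- plain_tweezers_mid (a point): Plain tweezers: bare steel all along, no grip plates, 157 long (its y) x at most 14 wide (its x) x 9 high, lying on the worktop. Point: the centre, 4.5 above the underside. Two slim blades with a gap between; they do not give way when pinched across x at the middle.
- cross_tweezers_mid (a point): Cross-locking tweezers, a look-alike that stays out: the same length and steel, but with a brown grip plate on each blade; 157 long (y) x 24 wide over the plates (x) x 9 high. Point: the centre, 4.5 above the underside.
- squat_pot_mid (a point): Squat round metal pot with a knobbed lid fixed on, copper-toned: 34 diameter x 38 high over the knob, upright (z up). Point: on its axis, 19 above the underside. Can be pinched round the lid rim or body.
- tall_pot_mid (a point): Taller, slimmer round brass pot with a knobbed lid, a look-alike that stays out: 30 diameter x 44 high, upright. Point: on its axis, 22 above the underside.
- loupe_mid (a point): Folding loupe, swung open, pale metal: a round lens ring at one end and its flat case at the other, 59 long (its y) x 24 wide (its x) x 13 high, lying flat. Point: the centre, 6.5 above the underside. Can be pinched across x.
- trough: Insert for the clamp, pale wood: long trough 142 (its x) x 64, floor 4 above its underside, 4 thick walls along both long sides up to 9, ends open, 56 clear. Origin: centre of the underside, 6 above the worktop. The four inserts are fixed, side by side in any order, 68 between centres, x along their length, in one wooden tray, 162 x 288, rim at most 14 above the worktop.
- rest: Insert for the plain tweezers, pale wood: long board 142 (x) x 64 (y) with two cross ribs, 10 wide, at x = -45 and +45; rib tops 10 above its underside; the tweezers lie across both ribs. A little stop at each rib end reaches 14, 52 clear between them. Board between the ribs 4 above the underside. Origin: centre of the underside, 6 above the worktop.
- bin: Insert for the loupe, pale wood: short rectangular open bin 96 (x) x 64 (y), floor 4 above its underside, walls 4 thick reaching 9 above it; clear inside 88 x 56. Origin: centre of the underside, 6 above the worktop.
- well: Insert for the squat pot, pale wood: block 80 (x) x 64 (y) x 9 high with one round well, 53 diameter, its floor 4 above the underside. Origin: centre of the underside, under the well's centre, 6 above the worktop. Lamp hoods overhang the back of the bench: on the left from 640 ahead of the robot, 400 up; on the far right (370 right and beyond) from 580 ahead, 260 up. Keep the wrist in front of them.
Things that resemble listed ones, but are neither listed nor needed, are in the scene too. Leave any red look-alike of the part that bears squat_pot_mid alone.

How it is judged (in metres and radians):
At the end, for the whole second after the job is handed in: Clamp in trough, plain tweezers on rest, loupe in bin, squat pot in well: each centre within 15 mm (from above) of its insert's, within 4 mm of its resting height, tilt under 0.15 rad; the long three along x within 0.25 rad. Look-alikes within 30 mm of their starts, not tipped. All at rest (horizontal distance between clamp_mid and trough below 0.015 m and z of clamp_mid in the frame of trough between 0.0115 and 0.0195 m and angle between each of clamp_mid, plain_tweezers_mid, loupe_mid, squat_pot_mid, cross_tweezers_mid, tall_pot_mid's own z axis and vertical below 0.15 rad and angle between the y axis of clamp_mid and the x axis of trough, either way round below 0.25 rad and horizontal distance between plain_tweezers_mid and rest below 0.015 m and z of plain_tweezers_mid in the frame of rest between 0.0105 and 0.0185 m and angle between the y axis of plain_tweezers_mid and the x axis of rest, either way round below 0.25 rad and horizontal distance between loupe_mid and bin below 0.015 m and z of loupe_mid in the frame of bin between 0.0065 and 0.0145 m and angle between the y axis of loupe_mid and the x axis of bin, either way round below 0.25 rad and horizontal distance between squat_pot_mid and well below 0.015 m and z of squat_pot_mid in the frame of well between 0.019 and 0.027 m and distance of each of cross_tweezers_mid, tall_pot_mid from where it was at the start of the episode below 0.03 m and linear speed of each of clamp, plain_tweezers, cross_tweezers, squat_pot, tall_pot, loupe below 0.02 m/s); the robot touches nothing.
It also fails if it takes over 128 s, if anything falls off the work surface, if the arm or the gripper's body presses on something with over 40 N, if the wrist force passes 120 N, or if a joint passes its speed limit or range.

ROBOT

A 6-joint arm with a two-finger parallel gripper is mounted at the origin on a cart in front of the work surface, level with it; the furniture and walls round the work are solid. World frame = base frame: x ahead of the robot, y to its left, z up, the work surface at z = 0. Lengths are in m, angles in degrees, forces in N, time in s.
With the tool pointing down it reaches from about 0.4 to 0.825 m from the base axis. Payload 7 kg.
Tool frame: the origin (TCP) lies at the very end of the fingers, on their centre line; the grasp point (between the pads) lies 19 mm behind it; z points along the fingers, y is the line along which they close (so a half turn about z gives the same grasp; the last joint's range is limited). The gripper opens to 88 mm and grips with 3 to 60 N. Pads are 19 mm wide; open, the fingers measure 130 mm over their backs; the gripper's body (78 mm by 193 mm) begins 47 mm behind the grasp point.
Start: joints at [-54.54, 20.546, 0.682, 0, -70.136, -16.507], TCP at [0.219, -0.638, 0.227] pointing down, gripper open.
Joint ranges: [-176.03, 176.03], [-82.01, 121.73], [-58.28, 71.71], [-173.87, 95.51], [-174.79, -0.11], [-173.66, 173.66]. Speed limits (degrees/s): [136.94, 136.94, 172.46, 180, 180, 180].

INTERFACE

Orientations are given as [roll, pitch, yaw] about the fixed x, y, z axes, in that order (R = Rz(yaw) Ry(pitch) Rx(roll)).
In Python, from plant import get_state, imaging, r, finder gives the robot as it stands.
- The arm moves only by the shell command python3 -m handwheel 'ROWS' [FORCE]. ROWS is JSON, a list of rows, each a list of 5 numbers: the closure, from 0 (fully open) to 1 (shut), then the shift along the world's x, y, z in cm, then the turn about the world's z in degrees. A call has 1 to 8 rows; each row is the pose to reach, as a shift and turn from the pose commanded when the call began; what a row does not reach only later rows make up. A row lasts 1/8 s, in which the tool goes at most 62.5 mm and 10.7 degrees, less where a joint would pass 70% of its speed; a pose out of reach is approached as far as the arm can. A call with a gripper value outside its range is refused whole. The fingers move at their own pace and stop on an object; FORCE is the grip in N (left out, the last holds). Time passes only in rows, so rows that repeat a pose let the fingers close. It gives the time, the measured TCP pose, the force, the opening and the grip force at its end, in the units of the state.
- get_state(): the state, without advancing time (a new reading comes with each control period).
- imaging.capture(name): name is "side" or "top" or "wrist"; returns (picture, depth): 400x640x3 uint8, red, green, blue; 400x640 float32, m along the optical axis (not along the pixel's ray), 0 where there is no reading.
- imaging.get_calibration(name): a dict with "fx", "fy", "cx", "cy" (pixels), "dist" ([k1, k2, p1, p2, k3] as OpenCV has them; the pictures are not rectified), "rvec" (rotation vector, rad) and "tvec" (3), from world to camera coordinates, as OpenCV has them; the wrist camera has in their place "hand_eye" (4x4, takes a point from camera to tool coordinates, whose origin is the TCP and whose axes are the flange's). Camera axes: x right, y down, z forward; pixel columns grow to the right and rows downward; lengths in m; the calibration is good to about 2 mm. A picture is of the moment at which its call begins: read the wrist's pose just before it. get_calibration takes no time and is no camera call.
- r.close_job(): hands the job in; it is judged then, once.
Trained networks look in the newest picture that a camera, given by its name, has taken for a name from the list of things; names that differ only in an ending like _2 or _b are one class to them, and where a whole thing is asked for, a point or a joint stands for the part that bears it (a point fixed in the world has none). Each returns a list of dicts, best first, with "p" (0 to 1); they miss things now and then, are a little off and sometimes report something else, mostly with a low value. They report only what shows in the picture. A call takes as long as a camera call. They do not tell look-alikes from the thing itself.
- finder.cut_out(camera, query): "region" (400x640 bool, what is visible of it) and "pixel" ([column, row] in pixels, amid what is visible of it).
The state is a dict: "time_s": time; "joints": joint angles; "qd": joint speeds; "joint_torque": joint torques, N m; "tcp_pos": TCP position; "eef_rot": TCP orientation; "contact_force": force on the tool from outside, world axes, zero at the start; "moment": the same for the moment, N m; "gripper_width": finger opening in m; "gripper_force": force on a finger pad.
Only numpy, scipy, OpenCV 4.12 (cv2) and the standard library are available. Lean on these libraries where they do the work, as an engineer would, in place of code of your own. Each camera call takes 0.05 s, during which the arm holds its last target. There are 200 camera calls.

## Working session

There is one attempt and no reset: what is moved stays moved. The work goes in short steps, Python scripts to look and compute and a shell command to move; the robot and the scene stay as the last step left them, time stands still between calls to the robot, and variables do not carry over. Pictures are saved under pics/ and viewed, at most 14 in all, crops included, and the job is handed in when it is done.

```bash
ls; mkdir -p pics; python3 - <<'E'
from plant import get_state, imaging, r, finder
import cv2
for n in("top","side"):
    p,d=imaging.capture(n); cv2.imwrite(f"pics/{n}0.png",p[:,:,::-1])
    c=imaging.get_calibration(n); print(n,c)
print(imaging.get_calibration("wrist")); print(get_state())
E
```

```text
pics
top {'fx': 428.2858507233187, 'fy': 428.2858507233187, 'cx': 318.12818048324823, 'cy': 190.2490995995501, 'dist': array([-0.0736433,  0.       ,  0.       ,  0.       ,  0.       ]), 'rvec': array([ 2.05545994, -2.1778517 ,  0.23271563]), 'tvec': array([0.08825286, 0.44464761, 1.39676225])}
side {'fx': 397.3850618906878, 'fy': 397.3850618906878, 'cx': 315.6399337596134, 'cy': 199.97371948215743, 'dist': array([-0.07888266,  0.        ,  0.        ,  0.        ,  0.        ]), 'rvec': array([ 0.18354238, -2.72883517,  1.41372433]), 'tvec': array([0.45424881, 0.02383544, 1.11666679])}
{'fx': 313.82411888823395, 'fy': 313.82411888823395, 'cx': 317.02357497270737, 'cy': 197.1133539655498, 'dist': array([-0.01430872,  0.        ,  0.        ,  0.        ,  0.        ]), 'hand_eye': array([[-2.96257436e-04, -9.51997885e-01, -3.06104457e-01,
         8.33397400e-02],
       [ 9.99999917e-01, -1.96206620e-04, -3.57620157e-04,
         8.71466402e-04],
       [ 2.80393912e-04, -3.06104538e-01,  9.51997864e-01,
        -1.58118079e-01],
       [ 0.00000000e+00,  0.00000000e+00,  0.00000000e+00,
         1.00000000e+00]])}
{'time_s': 0.1, 'joints': array([-5.45400494e+01,  2.05878767e+01,  6.39969846e-01, -1.60382807e-02,
       -7.01348556e+01, -1.65072621e+01]), 'qd': array([-0.01151421, -0.0843547 ,  0.11652849,  0.15066121,  0.02618378,
        0.02064049]), 'joint_torque': array([-1.22962847e-03, -5.84163380e+01,  2.93754154e+01,  7.01558679e+00,
        1.01915500e-02, -6.80142057e-05]), 'tcp_pos': array([ 0.21906893, -0.6380197 ,  0.22572274]), 'eef_rot': array([ 1.79916364e+02, -9.06138843e-03, -1.61052766e+02]), 'contact_force': array([ 1.00164398, -0.84223617, -0.26804711]), 'moment': array([ 0.04887548,  0.02829389, -0.05851865]), 'gripper_force': 0.0, 'gripper_width': 0.08773220909132046}
```

View pics/top0.png

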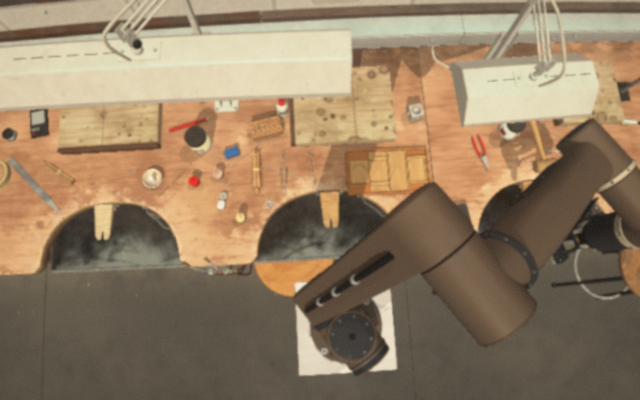

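View pics/side0.png

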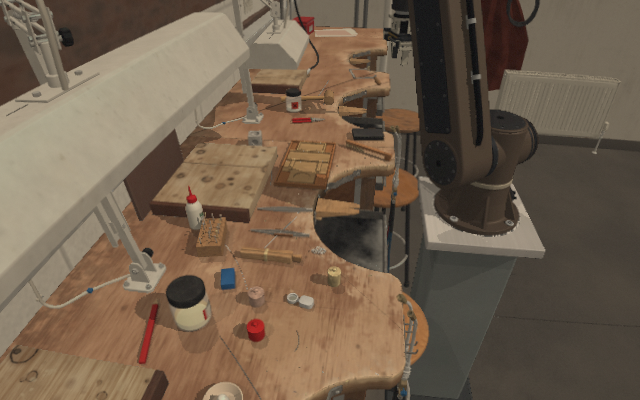

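The top view shows the tray at about (388,170), the ring clamp at (256,170) and two tweezers at (284,177) and (311,160). The loupe is at (222,200). The pots are copper (218,172), red (193,182) and brass (240,216). I'll measure these from both cameras.

```bash
cat > h.py <<'E'
import numpy as np, cv2
from scipy.spatial.transform import Rotation as Ro
from plant import get_state, imaging, r, finder
def pose(n):
    "camera->world R,t"
    c=imaging.get_calibration(n)
    if n=="wrist":
        s=get_state(); T=np.eye(4); T[:3,:3]=Ro.from_euler('xyz',s['eef_rot'],degrees=True).as_matrix(); T[:3,3]=s['tcp_pos']
        T=T@c['hand_eye']; return c,T[:3,:3],T[:3,3]
    R=cv2.Rodrigues(c['rvec'])[0]; return c,R.T,-R.T@c['tvec']
def rays(cp,px):
    c,R,t=cp; K=np.array([[c['fx'],0,c['cx']],[0,c['fy'],c['cy']],[0,0,1]])
    u=cv2.undistortPoints(np.array(px,float).reshape(-1,1,2),K,c['dist']).reshape(-1,2)
    return np.c_[u,np.ones(len(u))]@R.T
def onz(cp,px,z):
    d=rays(cp,px); return cp[2]+d*((z-cp[2][2])/d[:,2])[:,None]
def cloud(cp,dep,mask):
    v,u=np.nonzero(mask&(dep>0)); return cp[2]+rays(cp,np.c_[u,v])*dep[v,u][:,None]
def proj(cp,P):
    c,R,t=cp; K=np.array([[c['fx'],0,c['cx']],[0,c['fy'],c['cy']],[0,0,1]])
    return cv2.projectPoints(np.array(P,float).reshape(-1,1,3),cv2.Rodrigues(R.T)[0],-R.T@t,K,c['dist'])[0].reshape(-1,2)
def shoot(n,f=None):
    cp=pose(n); p,d=imaging.capture(n)
    if f: cv2.imwrite(f,p[:,:,::-1])
    return cp,p,d
def foot(cp,reg,z):
    "min-area rectangle of the region put on the plane z: centre mm, sides mm, long-axis angle"
    v,u=np.nonzero(reg); q=onz(cp,np.c_[u,v],z)[:,:2]*1000
    (cx,cy),(w,h),a=cv2.minAreaRect(q.astype(np.float32))
    return np.round([cx,cy]),np.round([w,h]),round((a if w>h else a+90)%180,1)
def find(n,cp,d,names,z):
    for q in names:
        for o in finder.cut_out(n,q):
            if o['p']<.3 or o['region'].sum()<8: continue
            P=cloud(cp,d,o['region'])
            print(n,q,round(o['p'],2),np.round(o['pixel']),*foot(cp,o['region'],z.get(q,.01)),'cloud z',np.round(np.percentile(P[:,2],[5,50,95])*1000) if len(P) else '', np.round(np.median(P,0)[:2]*1000) if len(P) else '')
E
python3 - <<'E'
from h import *
N=["clamp_mid","plain_tweezers_mid","squat_pot_mid","loupe_mid","trough","rest","bin","well"]
for n in("top","side"):
    cp,p,d=shoot(n); find(n,cp,d,N,dict(squat_pot_mid=.03))
E
```

```text
top clamp_mid 0.58 [256. 171.] [531. 273.] [ 25. 151.] 178.5 cloud z [ 2. 20. 26.] [534. 273.]
top loupe_mid 0.62 [224. 200.] [440. 397.] [21. 54.] 167.9 cloud z [ 2. 10. 16.] [437. 396.]
top trough 0.72 [400. 169.] [ 512. -219.] [ 66. 142.] 179.7 cloud z [ 5. 10. 16.] [ 512. -218.]
top rest 0.89 [378. 174.] [ 514. -152.] [ 63. 145.] 179.0 cloud z [ 4. 10. 18.] [ 513. -152.]
top bin 0.8 [416. 168.] [ 513. -287.] [67. 98.] 179.7 cloud z [ 4. 10. 17.] [ 512. -287.]
top bin 0.33 [378. 172.] [ 512. -152.] [146.  67.] 1.6 cloud z [ 4. 10. 17.] [ 512. -150.]
top well 0.82 [358. 171.] [514. -86.] [66. 79.] 176.8 cloud z [ 6. 12. 19.] [513. -84.]
top well 0.61 [224. 201.] [438. 397.] [26. 59.] 165.2 cloud z [-3. 10. 16.] [437. 396.]
side clamp_mid 0.96 [273. 255.] [533. 273.] [ 46. 150.] 179.1 cloud z [ 1. 18. 22.] [532. 282.]
side plain_tweezers_mid 0.73 [257. 295.] [534. 404.] [30. 54.] 103.8 cloud z [ 4. 27. 31.] [528. 417.]
side plain_tweezers_mid 0.53 [282. 208.] [533.  85.] [145.  26.] 3.1 cloud z [-1.  4.  9.] [533.  77.]
side squat_pot_mid 0.56 [256. 330.] [506. 501.] [33. 57.] 105.4 cloud z [-0. 28. 31.] [507. 498.]
side squat_pot_mid 0.53 [256. 298.] [527. 422.] [27. 50.] 103.8 cloud z [ 4. 27. 31.] [528. 418.]
side loupe_mid 0.62 [333. 277.] [374. 323.] [30. 65.] 94.9 cloud z [-1. 27. 37.] [373. 339.]
side trough 0.85 [307. 156.] [ 513. -218.] [140.  81.] 1.6 cloud z [ 5.  8. 12.] [ 510. -221.]
side trough 0.56 [304. 302.] [437. 399.] [36. 59.] 162.2 cloud z [-2.  7. 12.] [434. 399.]
side rest 0.91 [307. 165.] [ 513. -155.] [142.  83.] 1.8 cloud z [ 5.  9. 16.] [ 511. -151.]
side bin 0.8 [312. 144.] [ 512. -288.] [96. 66.] 0.3 cloud z [ 5.  8. 13.] [ 513. -292.]
side bin 0.43 [335. 278.] [373. 321.] [28. 62.] 96.3 cloud z [ 4. 30. 38.] [372. 339.]
side well 0.76 [300. 176.] [516. -88.] [87. 74.] 1.8 cloud z [ 8. 13. 16.] [517. -86.]
```

```bash
python3 -m handwheel '[[0,23,25,8,-19],[0,23,25,8,-19],[0,23,25,8,-19],[0,23,25,8,-19],[0,23,25,8,-19],[0,23,25,8,-19],[0,23,45,8,-19],[0,23,45,8,-19]]'; python3 -m handwheel '[[0,-2,37,4,0],[0,-2,37,4,0],[0,-2,37,4,0],[0,-2,37,4,0],[0,-2,37,4,0],[0,-2,37,4,0],[0,-2,37,4,0],[0,-2,37,4,0]]'
python3 - <<'E'
from h import *
cp,p,d=shoot("wrist","pics/w1.png"); print(get_state()['tcp_pos'],get_state()['eef_rot'])
find("wrist",cp,d,["clamp_mid","plain_tweezers_mid","cross_tweezers_mid","squat_pot_mid","tall_pot_mid","loupe_mid"],dict(squat_pot_mid=.03,tall_pot_mid=.035))
E
```

```text
time_s: 2.0
tcp_pos: [0.4494, -0.2617, 0.3063]
eef_rot: [180.0, -0.0, 179.9]
contact_force: [1.5, 0.9, 0.0]
gripper_width: 0.0873
gripper_force: 0.0
time_s: 3.0
tcp_pos: [0.429, 0.1067, 0.3465]
eef_rot: [-180.0, -0.0, -180.0]
contact_force: [-1.3, -0.9, -0.2]
gripper_width: 0.0876
gripper_force: 0.0
[0.42908509 0.1060845  0.34651254] [-1.79994926e+02 -4.96015793e-03  1.79948048e+02]
wrist clamp_mid 0.76 [416. 205.] [517. 276.] [120.  32.] 0.3 cloud z [ 5. 21. 23.] [514. 271.]
wrist plain_tweezers_mid 0.66 [496. 211.] [533. 413.] [51. 32.] 61.6 cloud z [ 7. 30. 33.] [527. 403.]
wrist plain_tweezers_mid 0.46 [297. 174.] [469.  76.] [ 5. 17.] 178.8 cloud z [ 5.  9. 11.] [470.  75.]
wrist cross_tweezers_mid 0.95 [357. 199.] [528. 179.] [151.  25.] 2.8 cloud z [-1.  8. 10.] [511. 179.]
wrist cross_tweezers_mid 0.47 [496. 156.] [439. 395.] [29. 59.] 163.0 cloud z [ 2. 10. 14.] [435. 395.]
wrist squat_pot_mid 0.96 [499. 215.] [526. 400.] [49. 31.] 58.2 cloud z [ 6. 30. 33.] [528. 402.]
wrist squat_pot_mid 0.93 [551. 203.] [507. 481.] [54. 32.] 70.5 cloud z [ 5. 30. 33.] [507. 484.]
wrist tall_pot_mid 0.76 [465. 116.] [372. 326.] [28. 41.] 90.2 cloud z [10. 36. 42.] [372. 326.]
wrist loupe_mid 0.93 [496. 156.] [438. 395.] [31. 59.] 162.5 cloud z [ 0. 10. 14.] [433. 395.]
```

View pics/w1.png

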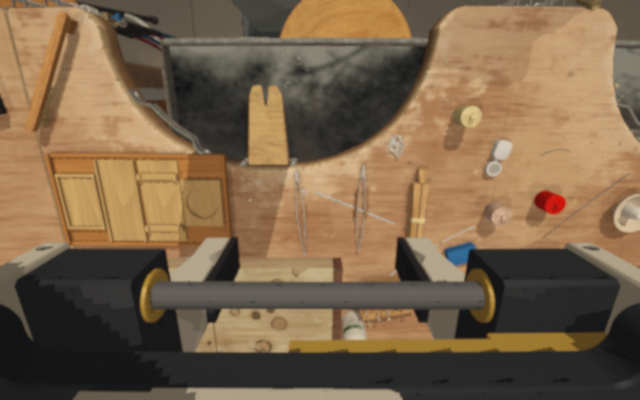

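The wrist picture shows the tray with the inserts in the order bin, trough, rest, well, between (80,200) and (205,200). The copper pot is at (499,213), the red one at (551,203) and the brass one at (465,116). The clamp is at (418,205) and the loupe at (497,156). The candidate tweezers are at (299,205) and (361,205), and both need an enlarged crop.

```bash
python3 -m handwheel '[[0,0,2.5,-12,0],[0,0,2.5,-12,0],[0,0,2.5,-12,0],[0,0,2.5,-12,0]]'
python3 - <<'E'
from h import *
cp,p,d=shoot("wrist")
find("wrist",cp,d,["clamp_mid","plain_tweezers_mid","cross_tweezers_mid","rest","well"],{})
c=cv2.resize(p[60:270,150:540],(780,420),interpolation=cv2.INTER_CUBIC)
cv2.imwrite("pics/w2c.png",c[:,:,::-1])
E
```

```text
time_s: 3.85
tcp_pos: [0.4304, 0.1317, 0.2285]
eef_rot: [180.0, 0.1, 180.0]
contact_force: [-0.4, -0.2, 1.4]
gripper_width: 0.0878
gripper_force: 0.0
wrist clamp_mid 0.94 [430. 217.] [493. 275.] [34. 80.] 175.6 cloud z [ 4. 21. 23.] [490. 272.]
wrist plain_tweezers_mid 0.79 [272. 197.] [524.  79.] [130.   6.] 4.3 cloud z [ 1.  9. 10.] [471.  75.]
wrist rest 0.72 [ 99. 210.] [ 490. -153.] [76. 99.] 179.9 cloud z [ 8. 10. 17.] [ 485. -149.]
wrist rest 0.55 [429. 218.] [494. 275.] [80. 33.] 1.0 cloud z [ 5. 21. 23.] [491. 272.]
wrist well 0.69 [151. 224.] [514. -83.] [69. 81.] 180.0 cloud z [ 9. 12. 16.] [506. -80.]
```

View pics/w2c.png

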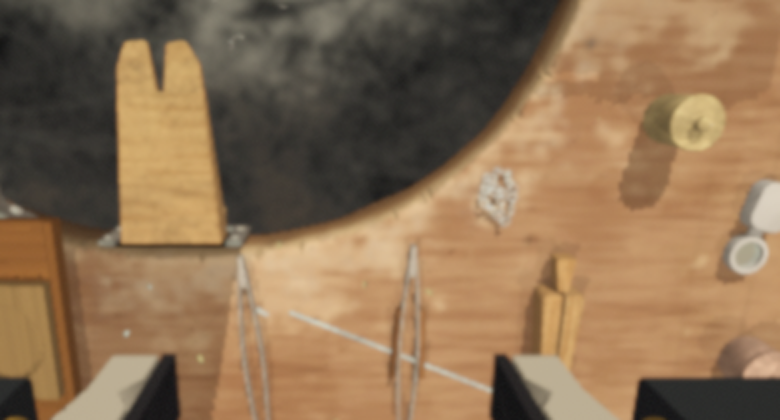

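The crop shows the brass pot, the loupe and the clamp, but the gripper hides the middle of both tweezers. I'll combine enlarged crops from the earlier two views.

```bash
python3 - <<'E'
import cv2, numpy as np
w=cv2.imread("pics/w1.png")[145:265,275:385]; s=cv2.imread("pics/side0.png")[190:250,225:325]
a=cv2.resize(w,(400,436),interpolation=cv2.INTER_CUBIC); b=cv2.resize(s,(400,436),interpolation=cv2.INTER_CUBIC)
cv2.imwrite("pics/tw.png",np.hstack([a,b]))
E
```

```text
(no output)
```

View pics/tw.png

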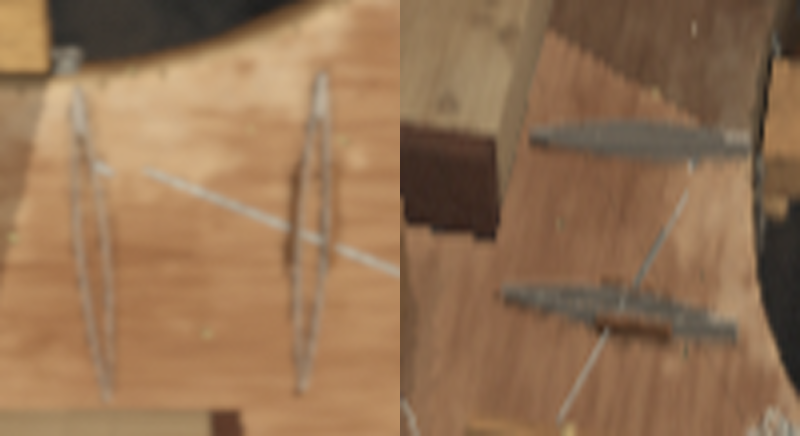

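Candidates for the plain tweezers in `w1.png` are (299,205) and (361,205). The (361,205) pair has brown plates on its blades, so it is the cross-locking one. The (299,205) pair is bare steel and fits the description. Of the pots, copper (499,213) is the target, red (551,203) is the decoy and brass (465,116) stays out.

```bash
python3 - <<'E'
from h import *
c=imaging.get_calibration("wrist"); T=np.eye(4); T[:3,:3]=Ro.from_euler('xyz',[180,0,179.95],degrees=True).as_matrix(); T[:3,3]=[.4291,.1061,.3465]; T=T@c['hand_eye']; cp=(c,T[:3,:3],T[:3,3])
def line(cp,px,z):
    e=onz(cp,px,z)*1000; d=e[1]-e[0]; print(e.mean(0).round(1),np.linalg.norm(d).round(),np.degrees(np.arctan2(d[1],d[0])).round(1))
line(cp,[[296.5,169.8],[304.7,253.7]],.009)
# side: crop x4 horizontally, x7.27 vertically
cs=pose("side"); line(cs,[[225+750/4-100,190+145/7.27],[225+530/4-100,190+138/7.27]],.0045)
line(cs,[[225+735/4-100,190+330/7.27],[225+500/4-100,190+293/7.27]],.0045)
E
```

```text
[534.1  79.3   9. ] 151.0 4.3
[533.5  82.6   4.5] 154.0 6.0
[528.6 184.    4.5] 155.0 0.2
```

```bash
python3 -m handwheel '[[0.5,10.4,-5.2,-8,4.3],[0.5,10.4,-5.2,-14,4.3],[0.5,10.4,-5.2,-19.5,4.3],[0.5,10.4,-5.2,-19.5,4.3],[0.5,10.4,-5.2,-19.5,4.3],[0.5,10.4,-5.2,-19.5,4.3],[0.5,10.4,-5.2,-19.5,4.3]]' 15
```

```text
time_s: 5.03
tcp_pos: [0.5343, 0.0806, 0.0339]
eef_rot: [179.9, 0.2, -175.7]
contact_force: [0.4, 0.1, 1.1]
gripper_width: 0.0439
gripper_force: 0.0
```

```bash
python3 -m handwheel '[[0.5,0,0,-2,0],[0.5,0,0,-3.1,0],[0.5,0,0,-3.1,0],[1,0,0,-3.1,0],[1,0,0,-3.1,0],[1,0,0,-3.1,0],[1,0,0,-3.1,0],[1,0,0,-3.1,0]]' 15
```

```text
time_s: 6.02
tcp_pos: [0.5333, 0.0796, 0.0007]
eef_rot: [-180.0, 0.0, -175.7]
contact_force: [-0.5, -0.2, 2.0]
gripper_width: 0.0132
gripper_force: 15.0
```

```bash
python3 -m handwheel '[[1,0,0,5,0],[1,-3,-5,11,-4.3],[1,-6,-11,16,-4.3],[1,-9.5,-17,21,-4.3],[1,-9.5,-22,26,-4.3],[1,-9.5,-27,30,-4.3],[1,-9.5,-27,30,-4.3],[1,-9.5,-27,30,-4.3]]'; python3 -m handwheel '[[1,0,0,0,0],[1,0,0,0,0]]'
python3 - <<'E'
from h import *
cp,p,d=shoot("wrist","pics/w3.png")
find("wrist",cp,d,["trough","rest","bin","well"],{k:.015 for k in["trough","rest","bin","well"]})
E
```

```text
time_s: 7.02
tcp_pos: [0.4386, -0.1929, 0.3035]
eef_rot: [-179.9, 0.3, 179.8]
contact_force: [-0.4, 0.4, -2.0]
gripper_width: 0.013
gripper_force: 15.0
time_s: 7.28
tcp_pos: [0.4377, -0.1896, 0.2993]
eef_rot: [180.0, -0.1, 180.0]
contact_force: [0.1, -0.5, -0.5]
gripper_width: 0.0134
gripper_force: 15.0
wrist trough 0.88 [297. 201.] [ 511. -219.] [ 65. 142.] 179.1 cloud z [ 9. 10. 16.] [ 500. -219.]
wrist rest 0.65 [342. 196.] [ 511. -150.] [ 64. 140.] 179.3 cloud z [ 9. 10. 17.] [ 500. -149.]
wrist bin 0.79 [251. 207.] [ 512. -286.] [65. 97.] 179.7 cloud z [ 9. 11. 16.] [ 511. -286.]
wrist well 0.86 [384. 206.] [513. -83.] [67. 84.] 179.9 cloud z [ 9. 14. 16.] [513. -83.]
wrist well 0.37 [251. 207.] [ 512. -287.] [65. 99.] 177.6 cloud z [ 9. 11. 16.] [ 511. -287.]
```

View pics/w3.png

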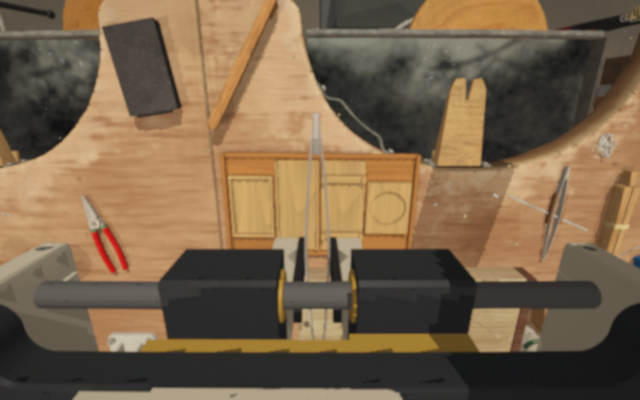

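The held tweezers hang level between the pads, seen from (316,115) down past (308,250). The tray is fully visible: bin (251,207), trough (297,201), rest (342,196) and well (385,206).

```bash
python3 -m handwheel '[[1,4,2,-6,0],[1,7.4,3.9,-11,0],[1,7.4,3.9,-17,0],[1,7.4,3.9,-23,0],[1,7.4,3.9,-26,0],[1,7.4,3.9,-26,0],[1,7.4,3.9,-26,0]]'
```

```text
time_s: 8.4
tcp_pos: [0.5134, -0.1512, 0.0419]
eef_rot: [-180.0, 0.1, -180.0]
contact_force: [-0.3, 0.1, -0.2]
gripper_width: 0.0133
gripper_force: 15.0
```

```bash
python3 -m handwheel '[[1,-0.1,0,-1.5,0],[1,-0.1,0,-2.3,0],[1,-0.1,0,-2.3,0],[0.7,-0.1,0,-2.3,0],[0.7,-0.1,0,-2.3,0],[0.7,-0.1,0,-2.3,0],[0.7,-0.1,0,2,0],[0.7,-0.1,0,8,0]]'
```

```text
time_s: 9.4
tcp_pos: [0.5099, -0.1514, 0.1205]
eef_rot: [-180.0, -0.2, 179.9]
contact_force: [1.4, -1.1, -0.6]
gripper_width: 0.026
gripper_force: 0.0
```

```bash
python3 -m handwheel '[[0.3,2,6,2,0],[0.3,2,42.4,2,0],[0.3,2,42.4,2,0],[0.3,2,42.4,2,0],[0.3,2,42.4,2,0],[0.3,2,42.4,2,0],[0.3,2,42.4,2,0],[0.3,2,42.4,2,0]]' 25;  python3 -m handwheel '[[0.3,0,0,-5,-1],[0.3,0,0,-9.5,-1],[0.3,0,0,-9.5,-1],[0.3,0,0,-9.5,-1]]'
```

```text
time_s: 10.4
tcp_pos: [0.5311, 0.2762, 0.1403]
eef_rot: [180.0, 0.0, -179.8]
contact_force: [0.6, -1.9, -0.2]
gripper_width: 0.0615
gripper_force: 0.0
time_s: 10.9
tcp_pos: [0.5322, 0.2728, 0.0471]
eef_rot: [180.0, 0.1, 179.0]
contact_force: [0.3, 0.2, 0.6]
gripper_width: 0.0616
gripper_force: 0.0
```

```bash
python3 - <<'E'
from h import *
s=get_state(); print(s['tcp_pos'])
cp,p,d=shoot("side")
find("side",cp,d,["clamp_mid","plain_tweezers_mid"],{"plain_tweezers_mid":.02})
cv2.imwrite("pics/s2.png",cv2.resize(p[120:300,200:360],(720,810))[:600,:,::-1])
E
```

```text
[0.53216139 0.27275182 0.04713345]
side clamp_mid 0.71 [277. 257.] [531. 273.] [150.  42.] 2.2 cloud z [ 4. 17. 22.] [520. 282.]
side plain_tweezers_mid 0.5 [304. 163.] [ 504. -152.] [123.  19.] 7.6 cloud z [15. 19. 23.] [ 505. -149.]
```

View pics/s2.png

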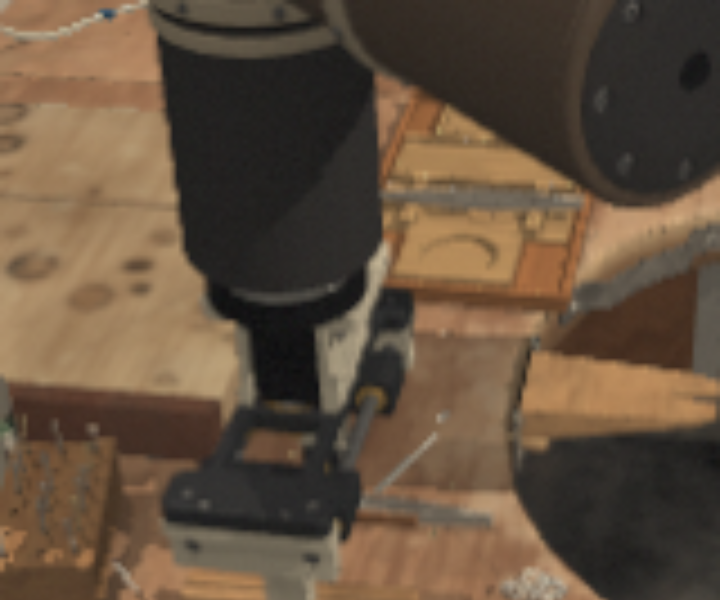

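In the side crop the plain tweezers lie across both ribs at (490,195). The gripper stands over the clamp.

```bash
python3 -m handwheel '[[0.3,0,0,-2.5,0],[0.3,0,0,-4.2,0],[0.3,0,0,-4.2,0],[1,0,0,-4.2,0],[1,0,0,-4.2,0],[1,0,0,-4.2,0],[1,0,0,-4.2,0],[1,0,0,-4.2,0]]' 25
```

```text
time_s: 12.05
tcp_pos: [0.5313, 0.2728, 0.0039]
eef_rot: [180.0, 0.0, 179.0]
contact_force: [0.2, 0.0, 2.9]
gripper_width: 0.0259
gripper_force: 24.9
```

```bash
python3 -m handwheel '[[0.5,0,0,0,0],[0.5,0,0,0,0],[0.5,0,0,0.6,0],[0.5,0,0,0.6,0],[1,0,0,0.6,0],[1,0,0,0.6,0],[1,0,0,0.6,0],[1,0,0,0.6,0]]' 25
```

```text
time_s: 13.05
tcp_pos: [0.5312, 0.2726, 0.0095]
eef_rot: [-180.0, -0.0, 179.0]
contact_force: [-0.0, 0.0, 1.0]
gripper_width: 0.0261
gripper_force: 25.0
```

```bash
python3 -m handwheel '[[1,0,0,5,0],[1,-1,-5,9,0],[1,-1.8,-49.2,9,0.5],[1,-1.8,-49.2,9,0.5],[1,-1.8,-49.2,9,0.5],[1,-1.8,-49.2,9,0.5],[1,-1.8,-49.2,9,0.5],[1,-1.8,-49.2,9,0.5]]'; python3 -m handwheel '[[1,-0.1,-7.1,0,0],[1,-0.1,-7.1,0,0],[1,-0.1,-7.1,0,0]]'
```

```text
time_s: 14.05
tcp_pos: [0.5142, -0.1524, 0.0995]
eef_rot: [180.0, 0.0, 179.5]
contact_force: [1.0, 0.7, -0.4]
gripper_width: 0.0259
gripper_force: 25.0
time_s: 14.42
tcp_pos: [0.513, -0.2221, 0.099]
eef_rot: [180.0, -0.0, 179.3]
contact_force: [-1.3, 0.9, -1.2]
gripper_width: 0.0259
gripper_force: 25.0
```

```bash
python3 -m handwheel '[[1,0,0.1,-4,0],[1,0,0.1,-7,0],[1,0,0.1,-7.9,0],[1,0,0.1,-7.9,0],[1,0,0.1,-7.9,0],[0.57,0,0.1,-7.9,0],[0.57,0,0.1,-7.9,0],[0.57,0,0.1,-7.9,0]]'; python3 -m handwheel '[[0.57,0,0,4,0],[0.57,0,0,10,0],[0.57,0,6,14,0],[0.5,0,60,16,0],[0.5,0,60,16,0],[0.5,0,60,16,0],[0.5,0,60,16,0],[0.5,0,60,16,0]]'
```

```text
time_s: 15.42
tcp_pos: [0.5136, -0.2206, 0.0206]
eef_rot: [-180.0, 0.0, 179.4]
contact_force: [-0.4, -0.5, -0.3]
gripper_width: 0.0375
gripper_force: 0.0
time_s: 16.42
tcp_pos: [0.5132, 0.1456, 0.1699]
eef_rot: [180.0, 0.0, 179.5]
contact_force: [1.0, -0.4, -1.0]
gripper_width: 0.0442
gripper_force: 0.0
```

```bash
python3 -m handwheel '[[0.3,-7,26,8,0],[0.3,-7,26,8,0],[0.3,-7,26,8,0],[0.3,-7,26,8,0],[0.3,-7,26,8,0],[0.3,-7,26,8,0],[0.3,-7,26,8,0]]'
python3 - <<'E'
from h import *
cp,p,d=shoot("wrist")
find("wrist",cp,d,["loupe_mid","squat_pot_mid","tall_pot_mid"],dict(squat_pot_mid=.03,tall_pot_mid=.035))
c=p[60:280,170:530]
cv2.imwrite("pics/w4.png",cv2.resize(c,(800,489),interpolation=cv2.INTER_CUBIC)[:,:,::-1])
E
```

```text
time_s: 17.3
tcp_pos: [0.4433, 0.4031, 0.249]
eef_rot: [-180.0, -0.0, 179.5]
contact_force: [0.1, 0.5, 0.0]
gripper_width: 0.0612
gripper_force: 0.0
wrist loupe_mid 0.95 [312. 156.] [439. 399.] [24. 59.] 165.3 cloud z [ 6. 12. 14.] [434. 398.]
wrist squat_pot_mid 0.79 [386. 216.] [506. 490.] [42. 35.] 4.0 cloud z [ 7. 31. 33.] [507. 490.]
wrist squat_pot_mid 0.78 [324. 228.] [527. 409.] [30. 44.] 179.5 cloud z [ 6. 30. 34.] [526. 409.]
wrist tall_pot_mid 0.96 [257. 109.] [373. 334.] [34. 29.] 89.3 cloud z [12. 36. 43.] [372. 334.]
```

View pics/w4.png

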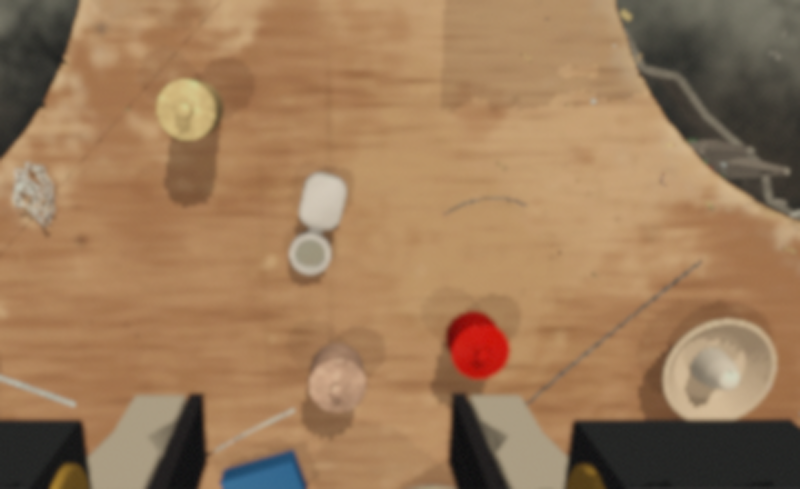

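The crop shows the brass pot (187,110), the loupe (318,225) with its case toward the robot, the copper squat pot (338,380) and the red decoy (478,345). Loupe next.

```bash
python3 -m handwheel '[[0.5,-0.8,-0.3,-6,-14.2],[0.5,-0.8,-0.3,-12,-14.2],[0.5,-0.8,-0.3,-18,-14.2],[0.5,-0.8,-0.3,-21.5,-14.2],[0.5,-0.8,-0.3,-21.5,-14.2],[0.5,-0.8,-0.3,-21.5,-14.2]]' 15
python3 - <<'E'
from h import *
c=imaging.get_calibration("wrist"); T=np.eye(4); T[:3,:3]=Ro.from_euler('xyz',[180,0,179.5],degrees=True).as_matrix(); T[:3,3]=[.4433,.4031,.249]; T=T@c['hand_eye']; cp=(c,T[:3,:3],T[:3,3])
f=lambda x,y:[170+x*.45,60+y*.45]
print(onz(cp,[f(338,380)],.032),onz(cp,[f(318,225)],.010))
E
```

```text
time_s: 18.25
tcp_pos: [0.4364, 0.4012, 0.036]
eef_rot: [179.9, 0.1, 165.3]
contact_force: [-0.3, 0.0, 0.8]
gripper_width: 0.0438
gripper_force: 0.0
[[0.52650879 0.40962251 0.032     ]] [[0.43886198 0.39877898 0.01      ]]
```

```bash
python3 -m handwheel '[[0.5,-0.1,0,-1.5,0],[0.5,-0.1,0,-2.7,0],[0.5,-0.1,0,-2.7,0],[1,-0.1,0,-2.7,0],[1,-0.1,0,-2.7,0],[1,-0.1,0,-2.7,0],[1,-0.1,0,-2.7,0],[1,-0.1,0,-2.7,0]]' 15
```

```text
time_s: 19.25
tcp_pos: [0.4346, 0.4008, 0.0077]
eef_rot: [180.0, 0.0, 165.3]
contact_force: [-0.6, 0.1, 3.6]
gripper_width: 0.0237
gripper_force: 15.0
```

```bash
python3 -m handwheel '[[1,0,0,5,0],[1,4,0,11,14.2],[1,7.4,-68.8,11,14.2],[1,7.4,-68.8,11,14.2],[1,7.4,-68.8,11,14.2],[1,7.4,-68.8,11,14.2],[1,7.4,-68.8,11,14.2],[1,7.4,-68.8,11,14.2]]';  python3 -m handwheel '[[1,0,-33,0,0],[1,0,-33,0,0],[1,0,-33,0,0],[1,0,-33,0,0],[1,0,-33,0,0],[1,0,-33,0,0]]'
```

```text
time_s: 20.25
tcp_pos: [0.4904, 0.0244, 0.114]
eef_rot: [180.0, 0.0, 179.5]
contact_force: [2.2, 0.4, -0.9]
gripper_width: 0.024
gripper_force: 15.0
time_s: 21.0
tcp_pos: [0.4898, -0.3069, 0.1132]
eef_rot: [-180.0, -0.0, 179.2]
contact_force: [-0.8, 0.7, -1.0]
gripper_width: 0.0236
gripper_force: 15.0
```

```bash
python3 -m handwheel '[[1,1.9,2,-3,0],[1,1.9,2,-5.5,0],[1,1.9,2,-5.5,0],[1,1.9,2,-5.5,0]]'
python3 - <<'E'
from h import *
cp,p,d=shoot("side"); print(get_state()['tcp_pos'])
find("side",cp,d,["loupe_mid","clamp_mid","plain_tweezers_mid"],dict(loupe_mid=.055,clamp_mid=.02,plain_tweezers_mid=.02))
cv2.imwrite("pics/s3.png",cv2.resize(p[80:220,250:390],(600,600),interpolation=cv2.INTER_CUBIC)[:,:,::-1])
E
```

```text
time_s: 21.5
tcp_pos: [0.51, -0.2836, 0.0596]
eef_rot: [-180.0, 0.0, 179.5]
contact_force: [0.5, 1.0, 0.9]
gripper_width: 0.0234
gripper_force: 15.0
[ 0.51032473 -0.28378298  0.06001948]
side loupe_mid 0.4 [307. 137.] [ 518. -284.] [52. 39.] 9.4 cloud z [51. 57. 62.] [ 533. -277.]
side clamp_mid 0.66 [310. 155.] [ 514. -217.] [ 59. 151.] 178.3 cloud z [10. 24. 30.] [ 515. -211.]
side plain_tweezers_mid 0.41 [299. 164.] [ 517. -150.] [123.  45.] 7.5 cloud z [ 6. 17. 22.] [ 530. -151.]
```

View pics/s3.png

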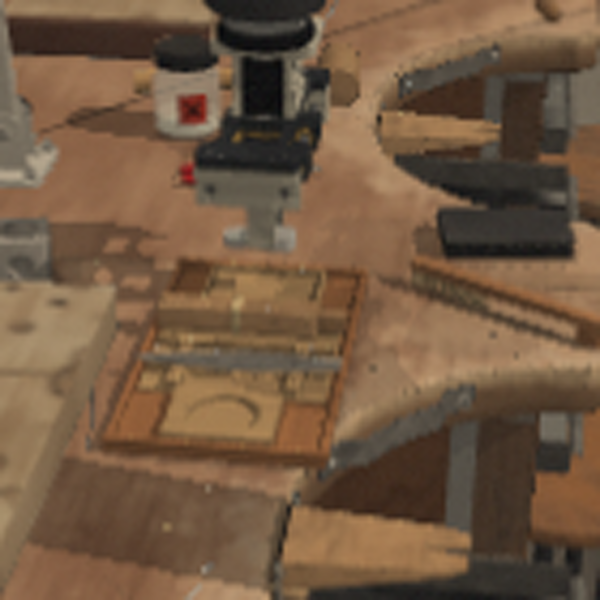

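In the side crop the clamp lies in the trough (250,310), the tweezers lie on the rest (245,360), and the loupe hangs over the bin (260,237).

```bash
python3 -m handwheel '[[1,-0.1,-0.3,-2,0],[1,-0.1,-0.3,-3.6,0],[1,-0.1,-0.3,-4.1,0],[1,-0.1,-0.3,-4.1,0],[0.6,-0.1,-0.3,-4.1,0],[0.6,-0.1,-0.3,-4.1,0],[0.6,-0.1,-0.3,-4.1,0],[0.6,-0.1,-0.3,1,0]]'; python3 -m handwheel '[[0.5,0,0,6,0],[0.5,0,5,10,0],[0.4,0,70,12,0],[0.4,0,70,12,0],[0.4,0,70,12,0],[0.4,0,70,12,0],[0.4,0,70,12,0],[0.4,0,70,12,0]]'
```

```text
time_s: 22.7
tcp_pos: [0.5058, -0.286, 0.0659]
eef_rot: [179.9, -0.4, 179.4]
contact_force: [1.2, -0.0, 0.2]
gripper_width: 0.0353
gripper_force: 0.0
time_s: 23.7
tcp_pos: [0.5083, 0.139, 0.1804]
eef_rot: [180.0, 0.0, 179.5]
contact_force: [1.5, -0.3, -0.2]
gripper_width: 0.0526
gripper_force: 0.0
```

```bash
python3 -m handwheel '[[0.45,1.9,27,0,0],[0.45,1.9,27,0,0],[0.45,1.9,27,0,0],[0.45,1.9,27,0,0],[0.45,1.9,27,0,0],[0.45,1.9,27,-6,0],[0.45,1.9,27,-11,0],[0.45,1.9,27,-11,0]]' 15
```

```text
time_s: 24.7
tcp_pos: [0.5256, 0.404, 0.066]
eef_rot: [-179.6, -0.3, 179.4]
contact_force: [-0.1, 0.4, 1.3]
gripper_width: 0.0482
gripper_force: 0.0
```

```bash
python3 -m handwheel '[[0.45,0,0,0,0],[0.45,0,0,0,0]]'
```

```text
time_s: 24.95
tcp_pos: [0.5288, 0.408, 0.0729]
eef_rot: [179.8, 0.2, 179.5]
contact_force: [0.3, -0.4, 0.7]
gripper_width: 0.0478
gripper_force: 0.0
```

```bash
python3 -m handwheel '[[0.45,-0.15,0.15,-3,0],[0.45,-0.15,0.15,-5.5,0],[0.45,-0.15,0.15,-5.8,0],[0.45,-0.15,0.15,-5.8,0],[1,-0.15,0.15,-5.8,0],[1,-0.15,0.15,-5.8,0],[1,-0.15,0.15,-5.8,0],[1,-0.15,0.15,-5.8,0]]' 15
```

```text
time_s: 25.95
tcp_pos: [0.5265, 0.4088, 0.0129]
eef_rot: [179.9, 0.1, 179.5]
contact_force: [-2.5, 0.4, 6.7]
gripper_width: 0.0324
gripper_force: 15.0
```

```bash
python3 -m handwheel '[[1,0,0,5,0],[1,0,-4,9,0],[1,-1.4,-49.3,9,0],[1,-1.4,-49.3,9,0],[1,-1.4,-49.3,9,0],[1,-1.4,-49.3,9,0],[1,-1.4,-49.3,9,0],[1,-1.4,-49.3,9,0]]'; python3 -m handwheel '[[1,0,-8,0,0],[1,0,-8,0,0],[1,0,-8,0,0],[1,0,-8,0,0]]'
python3 - <<'E'
from h import *
cp,p,d=shoot("side"); print(get_state()['tcp_pos'])
find("side",cp,d,["squat_pot_mid","loupe_mid"],dict(squat_pot_mid=.1))
cv2.imwrite("pics/s4.png",cv2.resize(p[80:220,250:390],(600,600),interpolation=cv2.INTER_CUBIC)[:,:,::-1])
E
```

```text
time_s: 26.95
tcp_pos: [0.5142, -0.0082, 0.1022]
eef_rot: [180.0, 0.0, 179.5]
contact_force: [1.4, 0.0, 1.0]
gripper_width: 0.0325
gripper_force: 15.0
time_s: 27.45
tcp_pos: [0.5146, -0.0857, 0.1019]
eef_rot: [180.0, 0.0, 179.5]
contact_force: [0.8, -0.5, -0.5]
gripper_width: 0.0328
gripper_force: 15.0
[ 0.51468973 -0.08546307  0.10191542]
side squat_pot_mid 0.72 [335. 278.] [367. 408.] [24. 53.] 96.3 cloud z [ 4. 30. 38.] [373. 339.]
side squat_pot_mid 0.54 [255. 332.] [486. 551.] [29. 48.] 105.4 cloud z [ 2. 28. 31.] [507. 498.]
```

View pics/s4.png

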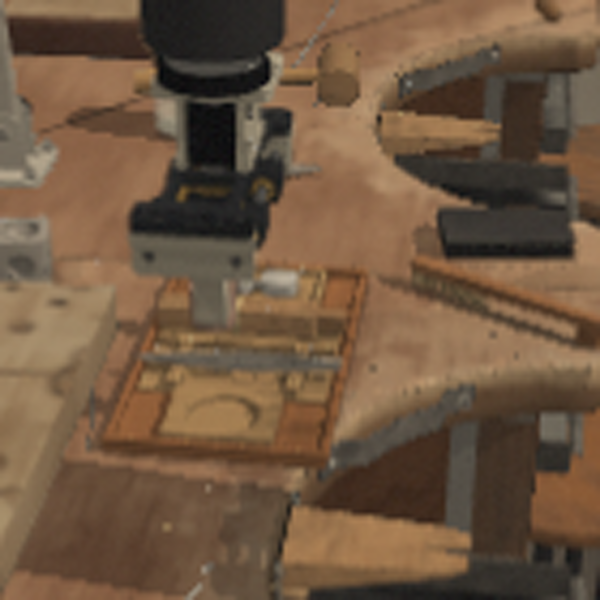

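The loupe case shows in the bin at (275,283). The pot is behind the near finger at (215,300).

```bash
python3 -m handwheel '[[1,-0.15,0.1,-4,0],[1,-0.15,0.1,-7,0],[1,-0.15,0.1,-7.75,0],[1,-0.15,0.1,-7.75,0],[1,-0.15,0.1,-7.75,0],[0.5,-0.15,0.1,-7.75,0],[0.5,-0.15,0.1,-7.75,0],[0.5,-0.15,0.1,-7.75,0]]'; python3 -m handwheel '[[0.5,0,0,4,0],[0.5,0,0,10,0],[0.5,-3,-4,16,0],[0.5,-7,-8,22,0],[0.5,-7,-10,28,0],[0.5,-7,-10,28,0],[0.5,-7,-10,28,0],[0.5,-7,-10,28,0]]';python3 -m handwheel '[[0.5,0,0,0,0],[0.5,0,0,0,0]]'
python3 - <<'E'
from h import *
cp,p,d=shoot("wrist"); print(get_state()['tcp_pos'])
N=["clamp_mid","plain_tweezers_mid","squat_pot_mid","loupe_mid","trough","rest","bin","well"]
Z=dict(clamp_mid=.025,plain_tweezers_mid=.024,squat_pot_mid=.04,loupe_mid=.02,trough=.015,rest=.015,bin=.015,well=.015)
find("wrist",cp,d,N,Z)
cv2.imwrite("pics/w5.png",cv2.resize(p[120:280,200:440],(792,528),interpolation=cv2.INTER_CUBIC)[:,:,::-1])
E
```

```text
time_s: 28.6
tcp_pos: [0.5132, -0.0855, 0.0247]
eef_rot: [180.0, 0.0, 179.4]
contact_force: [1.0, -0.2, 0.2]
gripper_width: 0.0434
gripper_force: 0.0
time_s: 29.6
tcp_pos: [0.4426, -0.1853, 0.3038]
eef_rot: [180.0, -0.0, 179.4]
contact_force: [-0.0, -0.2, -1.0]
gripper_width: 0.0435
gripper_force: 0.0
time_s: 29.85
tcp_pos: [0.4429, -0.1851, 0.3035]
eef_rot: [180.0, -0.1, 179.5]
contact_force: [-0.2, -0.6, -0.7]
gripper_width: 0.0435
gripper_force: 0.0
[ 0.44294543 -0.18517283  0.30368669]
wrist clamp_mid 0.85 [295. 207.] [ 514. -219.] [152.  26.] 0.1 cloud z [13. 32. 33.] [ 511. -219.]
wrist plain_tweezers_mid 0.74 [341. 187.] [ 513. -150.] [148.  13.] 1.0 cloud z [17. 24. 27.] [ 490. -152.]
wrist squat_pot_mid 0.71 [384. 207.] [514. -89.] [43. 33.] 44.2 cloud z [15. 40. 43.] [514. -88.]
wrist loupe_mid 0.57 [251. 204.] [ 513. -285.] [26. 60.] 178.6 cloud z [15. 22. 24.] [ 508. -284.]
wrist trough 0.57 [301. 200.] [ 512. -218.] [ 65. 141.] 179.4 cloud z [ 9. 11. 16.] [ 505. -208.]
wrist rest 0.59 [339. 201.] [ 512. -151.] [ 66. 140.] 179.4 cloud z [ 9. 10. 18.] [ 510. -151.]
wrist rest 0.43 [555. 200.] [523. 172.] [ 26. 145.] 179.4 cloud z [ 1.  7. 10.] [512. 180.]
wrist bin 0.98 [242. 207.] [ 512. -286.] [65. 99.] 179.4 cloud z [ 9. 11. 16.] [ 510. -286.]
wrist well 0.91 [383. 194.] [514. -83.] [64. 83.] 179.5 cloud z [ 9. 15. 17.] [503. -84.]
```

View pics/w5.png

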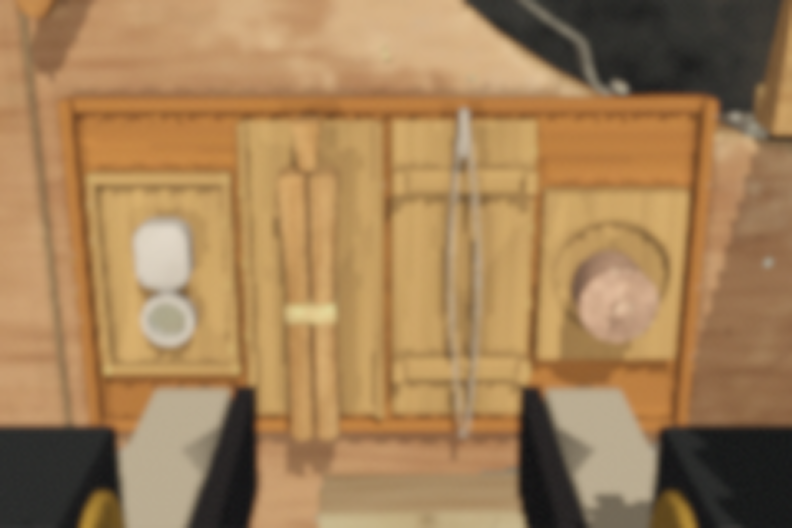

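The picture shows all four centred: loupe (163,283), clamp (308,305), tweezers (463,270) and pot (615,297). Measured offsets are at most about 6 mm, and the heights match. Handing in.

```bash
python3 -c "
from plant import r
print(r.close_job())"
```

```text
the job is handed in; nothing more can be done
None
```

The job is handed in: clamp, plain tweezers, loupe and squat pot each measured within about 6 mm of their insert's centre, at the right height, and I did not touch the look-alikes; the judge returned no verdict.

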